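Shut the red drawer, open the green one

ROBOT

A 6-joint arm with a two-finger parallel gripper is mounted at the origin on the work surface. World frame = base frame: x ahead of the robot, y to its left, z up, the work surface at z = 0. Lengths are in m, angles in degrees, forces in N, time in s.
With the tool pointing down it reaches from about 0.375 to 0.9 m from the base axis. Payload 3.1 kg.
Tool frame: the origin (TCP) lies at the very end of the fingers, on their centre line; the grasp point (between the pads) lies 19 mm behind it; z points along the fingers, y is the line along which they close (so a half turn about z gives the same grasp; the last joint's range is limited). The gripper opens to 87 mm and grips with 3 to 60 N. Pads are 19 mm wide; open, the fingers measure 117 mm over their backs; the gripper's body (75 mm by 190 mm) begins 51 mm behind the grasp point.
Start: joints at [55.892, 30.224, 82.088, -0, 67.689, -10.227], TCP at [0.253, 0.571, 0.223] pointing down, gripper open.
Joint ranges: [-176.69, 176.69], [-43.24, 126.21], [12.49, 139.97], [-82, 262], [0, 151.66], [-163.58, 163.58]. Speed limits (degrees/s): [159.86, 159.86, 180, 180, 180, 180].

INTERFACE

Orientations are given as a 3x3 rotation matrix whose columns are the frame's x, y, z axes.
In Python, from rig import bot, imaging gives the robot as it stands.
- The arm moves only by the tool drive_tool, never from a script. Its argument "deltas" is text: rows parted by semicolons, each of 5 numbers parted by spaces: the finger opening in mm, from 0 to 87, then the shift along the world's x, y, z in mm, then the turn about the world's z in rad. In form: jaw dx dy dz twist; .... A call has 1 to 12 rows; each row is the pose to reach, as a shift and turn from the pose commanded when the call began; what a row does not reach only later rows make up. A row lasts 1/10 s, in which the tool goes at most 50 mm and 8.59 degrees, less where a joint would pass 70% of its speed; a pose out of reach is approached as far as the arm can. A call with a gripper value outside its range is refused whole. The fingers move at their own pace and stop on an object; the grip force is fixed at half the most. Time passes only in rows, so rows that repeat a pose let the fingers close. It gives the time, the measured TCP pose, the force, the opening and the grip force at its end, in the units of the state.
- bot.read_state(): the state, without advancing time (a new reading comes with each control period).
- imaging.capture(name): name is "scene" or "top" or "wrist"; returns the picture (480x640x3 uint8, red, green, blue); there is no depth.
- imaging.camera_model(name): a dict with "fx", "fy", "cx", "cy" (pixels), "T" (4x4, takes a point from camera to world coordinates). Camera axes: x right, y down, z forward; pixel columns grow to the right and rows downward; lengths in m; the calibration is good to about 2 mm. A picture is of the moment at which its call begins: read the wrist's pose just before it. camera_model takes no time and is no camera call; for the wrist camera it gives the pose at the moment of the call.
- bot.hand_in(): hands the job in; it is judged then, once.
The state is a dict: "time_s": time; "joint_positions": joint angles; "qvel": joint speeds; "tau": joint torques, N m; "position": TCP position; "tcp_rot": TCP orientation; "force": force on the tool from outside, world axes, zero at the start; "moment": the same for the moment, N m; "opening": opening from 0.0 (shut) to 1.0 (fully open); "grasp_force": force on a finger pad.
Only numpy, scipy, OpenCV 4.12 (cv2) and the standard library are available. Lean on these libraries where they do the work, as an engineer would, in place of code of your own. Each camera call takes 0.05 s, during which the arm holds its last target. There are 200 camera calls.

TASK

The lino-cutting chest has an interlock that lets only one drawer out at a time, and someone left the red drawer standing open. Push the red drawer fully home, then pull the green drawer out at least 10 cm and leave it open with the red one still shut.

Things in the scene. Friction and masses are not known exactly. Their poses are not given: they have to be found in the camera images.
- drawer_red (a joint): How far out the red drawer is (m): 0 shut, 0.13 end stop; starts 0.09 to 0.125. One of three equal drawers (red, green, blue, in any order) side by side, 141 mm apart, facing the robot, in a fixed wooden chest 435 wide, 270 deep, 130 high. They slide with 1 to 2 N and stay put. While one is out a hidden interlock holds the others (about 10 mm play); it frees them once it is within 8 mm of shut.
- red_handle (a point): Red drawer's handle: level red round bar, 14 mm thick, 84 long, on two 9 mm posts 68 apart. Site: centre of the bar, on its axis: 114 mm above the bench, 16 below the chest's top, 50 in front of the drawer's face (43 clear behind the bar). Can be pinched from above. Site axes: x into the chest (the way the drawer shuts), y along the bar, z up. Moves with the drawer.
- drawer_green (a joint): How far out the green-fronted drawer is (m): 0 shut, as it starts; 0.13 at its end stop. Held by the interlock until the red drawer is shut; then it slides freely, with a slight extra resistance of a few N around 25 to 50 mm out as the interlock shifts over.
- green_handle (a point): Green drawer's handle: the same bar in green, same size, height and standoff, fixed to the green drawer and gripped the same way. Site: centre of the bar, on its axis. Site axes: x into the chest (the way the drawer shuts; pull along -x), y along the bar, z up. Moves with the drawer.

How it is judged (in metres and radians):
On the way, in this order (a step that is already met when the one before it is completed fails the run):
1. the red drawer is pushed home (within 10 mm of shut) (value of joint drawer_red below 0.01 m), for 0.2 s.
2. the green drawer is pulled out at least 90 mm while the red one stays shut (value of joint drawer_green above 0.09 m and value of joint drawer_red below 0.01 m), for 0.2 s.
At the end, for the whole second after the job is handed in: The red drawer is shut (within 10 mm), the green drawer stands at least 90 mm out, at rest and let go (all of step 2 and velocity of joint drawer_green between -0.02 and 0.02 m/s); the robot touches nothing.
It also fails if it takes over 40 s, if anything falls off the work surface, if the arm or the gripper's body presses on something with over 40 N, if the wrist force passes 120 N, or if a joint passes its speed limit or range.

## Working session

There is one attempt and no reset: what is moved stays moved. The work goes in short steps, Python scripts to look and compute and a tool call to move; the robot and the scene stay as the last step left them, time stands still between calls to the robot, and variables do not carry over. Pictures are saved under pics/ and viewed, at most 10 in all, crops included, and the job is handed in when it is done.

Besides the shell and the picture viewer there is one more tool, called after "Request:" by a JSON object that holds its "name" and its "arguments". drive_tool: Moves the arm, as the interface text tells. Its arguments: {"type":"object","properties":{"deltas":{"type":"string"}},"required":["deltas"]}

```bash
mkdir -p pics
python3 - <<'E'
from rig import bot, imaging
import cv2
s=bot.read_state(); print(s["time_s"],s["position"],s["tcp_rot"],s["opening"])
for n in ("scene","top"):
    im=imaging.capture(n); cv2.imwrite(f"pics/{n}0.png",im[:,:,::-1])
    m=imaging.camera_model(n); print(n,m["fx"],m["fy"],m["cx"],m["cy"]); print(m["T"])
E
```

```text
0.0 [0.25258769 0.5708793  0.22157007] [[-9.14373392e-01  4.04870122e-01 -1.21852749e-03]
 [ 4.04871784e-01  9.14371634e-01 -1.83125083e-03]
 [ 3.72768230e-04 -2.16779443e-03 -9.99997581e-01]] 1.0009155324180112
scene 540.4494220104223 540.4494220104223 315.9798017112863 249.5897526791905
[[-0.69385673  0.62172654 -0.36334411  0.88487721]
 [ 0.72005811  0.60524546 -0.33940278  0.22456647]
 [ 0.00889666 -0.49712578 -0.86763288  0.67195289]
 [ 0.          0.          0.          1.        ]]
top 556.9469370132857 556.9469370132857 323.27569157807056 235.53450333969246
[[ 0.02626577 -0.99858865  0.04616085  0.58282799]
 [-0.99923449 -0.02756594 -0.02775883  0.00636051]
 [ 0.02899212 -0.04539641 -0.99854826  0.80415204]
 [ 0.          0.          0.          1.        ]]
```

View pics/top0.png

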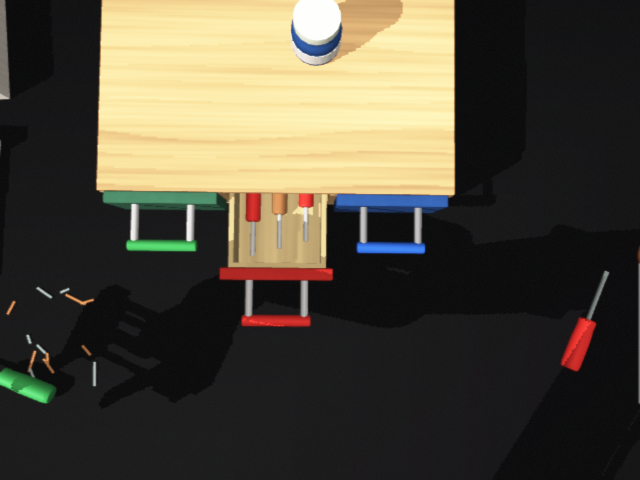

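View pics/scene0.png

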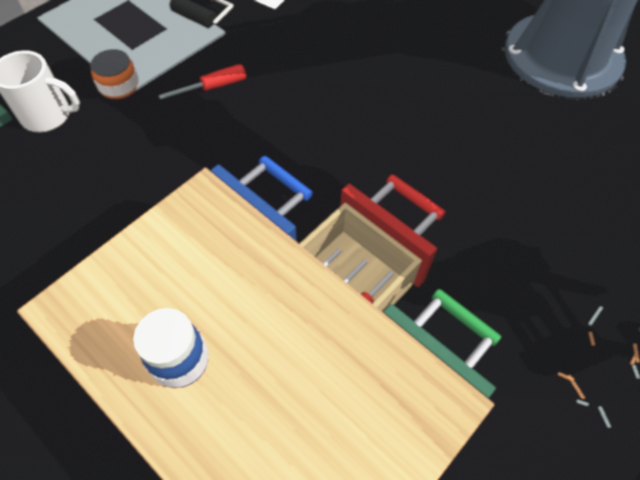

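The top view shows the green bar at about (161,246), the red bar (drawer open) at (276,321) and the blue bar at (391,248). A jar stands on the chest at (317,30). I'll turn these pixels into world positions.

```bash
cat > h.py <<'E'
import numpy as np, cv2
from rig import bot, imaging
def ray(m,uv,z):
    d=m["T"][:3,:3]@np.array([(uv[0]-m["cx"])/m["fx"],(uv[1]-m["cy"])/m["fy"],1]); o=m["T"][:3,3]
    return o+d*(z-o[2])/d[2]
def bars(im,m):
    hsv=cv2.cvtColor(im,cv2.COLOR_RGB2HSV); out={}
    for n,(a,b,box) in dict(red=(170,190,(215,285,345,440)),green=(50,75,(110,235,210,440)),blue=(105,125,(345,235,440,440))).items():
        h=hsv[...,0].astype(int); h=np.where(h<20,h+180,h)if n=="red" else h
        k=((h>=a)&(h<=b)&(hsv[...,1]>120)&(hsv[...,2]>120)).astype(np.uint8)
        q=np.zeros_like(k); x0,y0,x1,y1=box; q[y0:y1,x0:x1]=k[y0:y1,x0:x1]
        N,l,st,c=cv2.connectedComponentsWithStats(q); i=1+np.argmax(st[1:,4])
        r=cv2.minAreaRect(np.argwhere(l==i)[:,::-1].astype(np.float32))
        out[n]=(r,ray(m,r[0],.114))
    return out
E
python3 - <<'E'
from h import *
m=imaging.camera_model("top"); im=cv2.imread("pics/top0.png")[:,:,::-1].copy()
B=bars(im,m)
for n,(r,p) in B.items(): print(n,r,p.round(4))
d=B["green"][1]-B["blue"][1]; print(np.linalg.norm(d),"yaw of chest",np.degrees(np.arctan2(-d[0],d[1])))
for uv in ((98,190),(454,194)): print(ray(m,uv,.13))
E
```

```text
red ((275.5, 320.0), (10.0, 67.0), 90.0) [0.5092 0.0432 0.114 ]
green ((160.52056884765625, 245.38926696777344), (69.11779022216797, 9.979772567749023), 1.0609116554260254) [0.5971 0.187  0.114 ]
blue ((390.5015869140625, 247.41075134277344), (67.15000915527344, 10.337636947631836), 1.023030161857605) [ 0.6023 -0.0969  0.114 ]
0.2838816416935303 yaw of chest 1.0440925902902987
[0.66130917 0.259976   0.13      ]
[ 0.66931461 -0.17114693  0.13      ]
```

The red drawer is about 90 mm out and the chest is yawed about 1°. I'll swing round with the fingers closed to a point in front of the red bar, with the tool's y axis along the drawer axis.

Request:
{"name": "drive_tool", "arguments": {"deltas": "0 207 -528 0 -1.136;0 207 -528 0 -1.136;0 207 -528 0 -1.136;0 207 -528 0 -1.136;0 207 -528 0 -1.136;0 207 -528 0 -1.136;0 207 -528 0 -1.136;0 207 -528 0 -1.136;0 207 -528 0 -1.136;0 207 -528 0 -1.136;0 207 -528 0 -1.136;0 207 -528 0 -1.136"}}

```text
time_s: 1.3
position: [0.4621, 0.0394, 0.2226]
tcp_rot: [[-0.014, 1.0, 0.002], [1.0, 0.014, -0.001], [-0.001, 0.002, -1.0]]
force: [0.2, 1.4, -0.2]
opening: 0.033
grasp_force: 0.0
```

Request:
{"name": "drive_tool", "arguments": {"deltas": "0 -4 3 -50 0;0 -4 3 -100 0;0 -4 3 -128 0;0 -4 3 -128 0;0 -4 3 -128 0"}}

```text
time_s: 1.8
position: [0.456, 0.0465, 0.0945]
tcp_rot: [[-0.018, 1.0, -0.001], [1.0, 0.018, 0.0], [0.0, -0.001, -1.0]]
force: [0.9, 0.8, -0.1]
opening: 0.0
grasp_force: 0.0
```

Run:
```python
from h import *
s=bot.read_state(); print(s["position"],s["force"],s["opening"])
a=imaging.capture("top"); cv2.imwrite("pics/top1.png",a[:,:,::-1])
```

```text
[0.45595917 0.04650195 0.09450243] [ 0.94001536  0.81501248 -0.09604152] 0.00032004650860259254
```

View pics/top1.png

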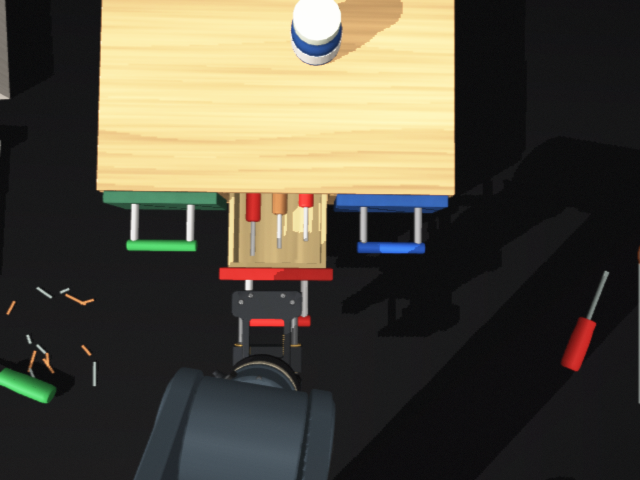

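The gripper sits in front of the red bar, which is at about (275,320) and unmoved. I'll push now.

Request:
{"name": "drive_tool", "arguments": {"deltas": "0 20 0 0 0;0 32 0 0 0;0 44 1 0 0;0 56 1 0 0;0 68 1 0 0;0 80 1 0 0;0 90 2 0 0;0 98 2 0 0;0 105 2 0 0;0 110 2 0 0;0 110 2 0 0"}}

```text
time_s: 2.95
position: [0.5673, 0.0484, 0.0945]
tcp_rot: [[-0.018, 1.0, 0.002], [1.0, 0.018, -0.0], [-0.0, 0.002, -1.0]]
force: [0.3, -0.2, -0.1]
opening: 0.006
grasp_force: 0.0
```

Request:
{"name": "drive_tool", "arguments": {"deltas": "0 4 0 0 0;0 8 0 0 0;0 11 0 0 0;0 13 0 0 0;0 13 0 0 0"}}

```text
time_s: 3.45
position: [0.5796, 0.0484, 0.0946]
tcp_rot: [[-0.018, 1.0, 0.001], [1.0, 0.018, -0.0], [-0.0, 0.001, -1.0]]
force: [-0.5, -0.6, -0.6]
opening: -0.002
grasp_force: 0.1
```

Run:
```python
from h import *
a=imaging.capture("top"); cv2.imwrite("pics/top2.png",a[:,:,::-1]);cv2.imwrite("pics/top2c.png",cv2.resize(a[150:350,90:460,::-1],None,fx=2,fy=2))
```

```text
(no output)
```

View pics/top2c.png

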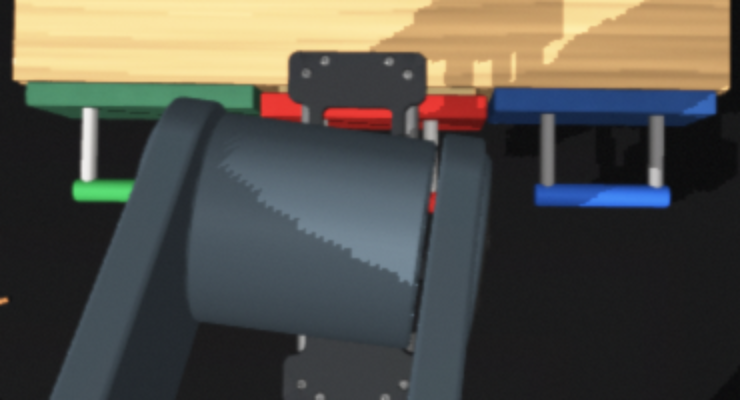

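The red front (crop row about 92) still stands a few mm proud of its neighbours (about 85–90), and no stop force has built up. I'll keep pushing in small steps.

Request:
{"name": "drive_tool", "arguments": {"deltas": "0 3 0 0 0;0 6 0 0 0;0 6 0 0 0;0 6 0 0 0"}}

```text
time_s: 3.9
position: [0.5845, 0.0485, 0.0946]
tcp_rot: [[-0.018, 1.0, -0.001], [1.0, 0.018, -0.0], [-0.0, -0.001, -1.0]]
force: [-2.8, -0.3, 2.0]
opening: 0.005
grasp_force: 1.6
```

Request:
{"name": "drive_tool", "arguments": {"deltas": "0 3 0 0 0;0 5 0 0 0;0 5 0 0 0;0 5 0 0 0"}}

```text
time_s: 4.3
position: [0.5844, 0.0485, 0.0945]
tcp_rot: [[-0.019, 1.0, -0.012], [1.0, 0.019, -0.0], [0.0, -0.012, -1.0]]
force: [-12.4, -1.6, 8.9]
opening: 0.001
grasp_force: 6.9
```

Force is up with no motion, so the red drawer is home. I'll back off, lift, and move above the green bar.

Request:
{"name": "drive_tool", "arguments": {"deltas": "0 -30 0 0 0;0 -45 0 0 0;0 -45 0 45 0;0 -45 0 90 0;45 -30 45 90 0;45 -10 90 90 0;45 6 139 90 0;45 6 139 90 0;45 6 139 90 0;45 6 139 90 0"}}

```text
time_s: 5.3
position: [0.5958, 0.1867, 0.1843]
tcp_rot: [[-0.018, 1.0, -0.0], [1.0, 0.018, -0.001], [-0.001, -0.0, -1.0]]
force: [0.1, -0.4, 0.0]
opening: 0.453
grasp_force: 0.0
```

Run:
```python
from h import *
s=bot.read_state(); print(s["position"],s["opening"],s["time_s"])
a=imaging.capture("top"); cv2.imwrite("pics/top3.png",a[:,:,::-1]);cv2.imwrite("pics/top3c.png",cv2.resize(a[150:350,90:460,::-1],None,fx=2,fy=2))
w=imaging.capture("wrist");cv2.imwrite("pics/w3.png",w[:,:,::-1])
m=imaging.camera_model("wrist");k=np.linalg.inv(m["T"])
for p in [(.597,.187,.114),(*s["position"][:2],.114)]:
    c=k@np.array([*p,1]); print(m["fx"]*c[0]/c[2]+m["cx"],m["fy"]*c[1]/c[2]+m["cy"])
```

```text
[0.59581099 0.18671238 0.18427165] 0.4529147488076368 5.3
317.74631976678774 249.83047851048764
316.04370691939005 250.20011495782677
```

View pics/top3c.png

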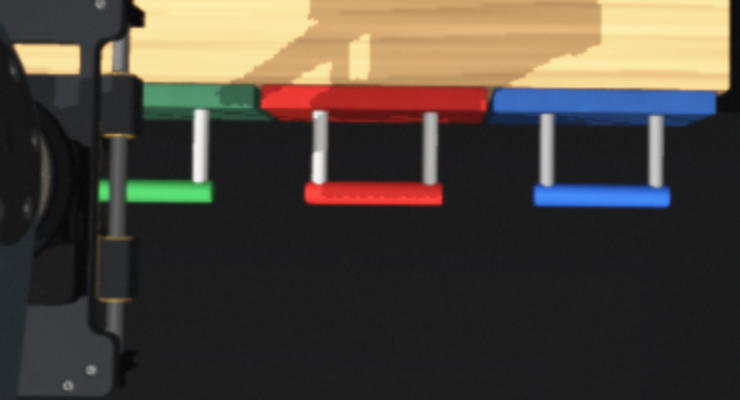

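View pics/w3.png

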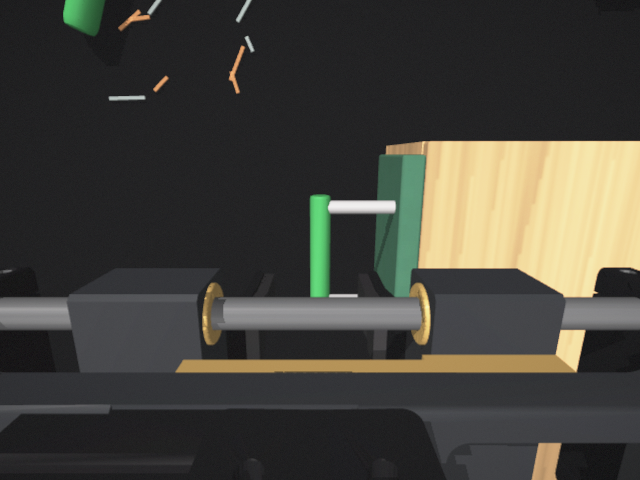

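The red drawer is now flush with the others. The wrist view has the green bar at column 320, between the fingers (about 262 to 370). I'll descend and pinch.

Request:
{"name": "drive_tool", "arguments": {"deltas": "45 2 0 -40 0;45 2 0 -75 0;45 2 0 -89 0;45 2 0 -89 0;0 2 0 -89 0;0 2 0 -89 0;0 2 0 -89 0;0 2 0 -89 0;0 2 0 -89 0;0 2 0 -89 0"}}

```text
time_s: 6.4
position: [0.5984, 0.1876, 0.0964]
tcp_rot: [[-0.018, 1.0, 0.001], [1.0, 0.018, 0.0], [0.0, 0.001, -1.0]]
force: [-0.5, 0.1, 3.8]
opening: 0.152
grasp_force: 30.0
```

Bar gripped (opening about 13 mm, 30 N). Pulling 118 mm.

Request:
{"name": "drive_tool", "arguments": {"deltas": "0 -10 0 0 0;0 -22 0 0 0;0 -34 -1 0 0;0 -46 -1 0 0;0 -58 -1 0 0;0 -70 -1 0 0;0 -82 -1 0 0;0 -94 -2 0 0;0 -105 -2 0 0;0 -113 -2 0 0;0 -118 -2 0 0;0 -118 -2 0 0"}}

```text
time_s: 7.6
position: [0.4777, 0.1856, 0.0963]
tcp_rot: [[-0.018, 1.0, -0.002], [1.0, 0.018, -0.0], [-0.0, -0.002, -1.0]]
force: [-1.1, 0.7, 10.8]
opening: 0.15
grasp_force: 30.0
```

Pulled out about 120 mm with the bar still held. Now I'll release and lift clear.

Request:
{"name": "drive_tool", "arguments": {"deltas": "0 -118 -2 0 0;45 -118 -2 0 0;45 -118 -2 0 0;45 -118 -2 0 0;45 -118 -2 0 0;45 -118 -2 0 0"}}

```text
time_s: 8.2
position: [0.4312, 0.1922, 0.1064]
tcp_rot: [[-0.017, 0.99, 0.141], [1.0, 0.013, 0.023], [0.021, 0.141, -0.99]]
force: [87.9, 1.9, -31.0]
opening: 0.998
grasp_force: 41.5
```

My error: that call's deltas start from the pose at its beginning, so the arm pulled on a further 118 mm and is loading the drawer's end stop. I'll ease back and take the load off.

Request:
{"name": "drive_tool", "arguments": {"deltas": "87 40 0 0 0;87 70 0 0 0;87 80 0 0 0;87 80 0 0 0"}}

```text
time_s: 8.6
position: [0.4401, 0.1831, 0.0947]
tcp_rot: [[-0.018, 1.0, -0.004], [1.0, 0.017, -0.001], [-0.001, -0.004, -1.0]]
force: [-0.5, -0.6, -0.1]
opening: 0.998
grasp_force: 0.0
```

Run:
```python
from h import *
s=bot.read_state(); print(s["position"],s["force"],s["opening"],s["time_s"])
a=imaging.capture("top"); cv2.imwrite("pics/top4.png",a[:,:,::-1])
```

```text
[0.4400846  0.18308314 0.09474864] [-0.45159693 -0.59211379 -0.08026722] 0.998309684388979 8.6
```

View pics/top4.png

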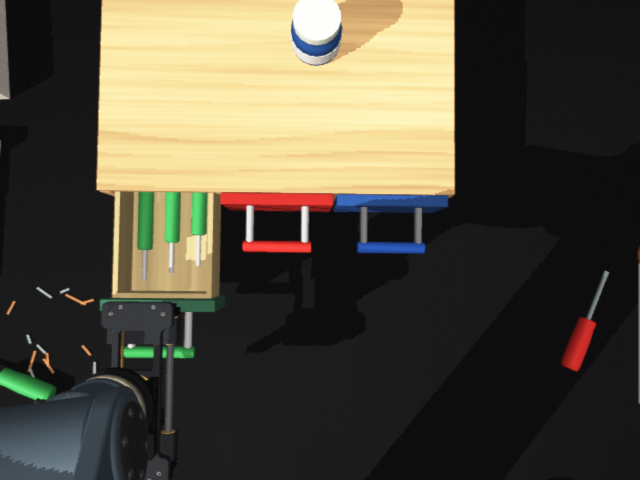

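Load is gone (under 1 N). The green drawer is at its stop (bar row 352, about 0.13 m out) and red is still shut at (276,247). The fingers are wide and clear of the bar, so I'll lift straight up.

Request:
{"name": "drive_tool", "arguments": {"deltas": "87 0 0 15 0;87 0 0 40 0;87 0 0 80 0;87 0 0 120 0;87 0 0 130 0;87 0 0 130 0;87 0 0 130 0"}}

```text
time_s: 9.35
position: [0.439, 0.1834, 0.2239]
tcp_rot: [[-0.019, 1.0, -0.005], [1.0, 0.019, -0.001], [-0.001, -0.005, -1.0]]
force: [-0.3, 0.0, -0.7]
opening: 0.997
grasp_force: 0.0
```

Run:
```python
from h import *
s=bot.read_state(); print(s["position"],s["force"],s["time_s"])
a=imaging.capture("top"); cv2.imwrite("pics/top5.png",a[:,:,::-1])
```

```text
[0.43900062 0.18337371 0.22392458] [-0.30386667  0.04137141 -0.70760071] 9.35
```

View pics/top5.png

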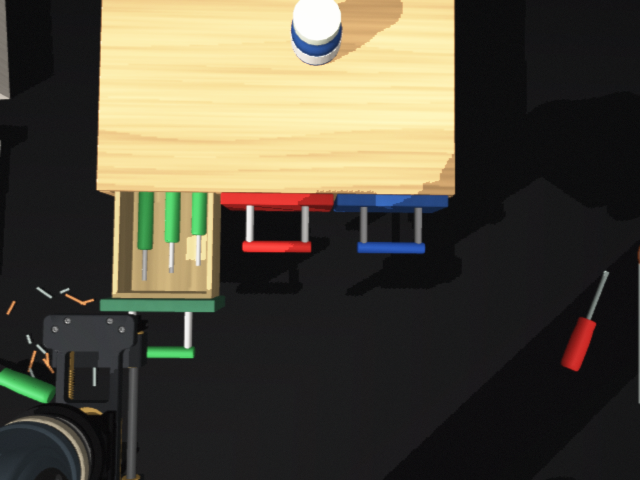

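The green drawer is out (bar row 352), red is flush (row 247), and the gripper is clear above. Handing in.

```bash
python3 -c "
from rig import bot
print(bot.hand_in())"
```

```text
the job is handed in; nothing more can be done
None
```

I handed the job in with red shut, green about 13 cm out and the gripper clear (no verdict was returned); on release I wrongly repeated the pull, loading green's end stop to a read 88 N at the wrist (limit 120 N) before backing off.

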